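# Hang a parts bin on the bench rack

### The arm

A 6-joint arm with a two-finger parallel gripper is mounted at the origin on the work surface. World frame = base frame: x ahead of the robot, y to its left, z up, the work surface at z = 0. Lengths are in m, angles in rad, forces in N, time in s.
With the tool pointing down it reaches from about 0.35 to 0.925 m from the base axis. Payload 6.4 kg.
Tool frame: the origin (TCP) lies on the mounting face of the last link; the fingertips stand 199 mm ahead of it and the grasp point (between the pads) lies 180 mm ahead of it; z points along the fingers, y is the line along which they close (so a half turn about z gives the same grasp; the last joint's range is limited). The gripper opens to 94 mm and grips with 3 to 60 N. Pads are 16 mm wide; open, the fingers measure 119 mm over their backs; the gripper's body (75 mm by 177 mm) begins 78 mm behind the grasp point.
Start: joints at [-1.294, 0.245, 1.558, -0, 1.339, -0.174], TCP at [0.283, -0.585, 0.405] pointing down, gripper open.
Joint ranges: [-3.13, 3.13], [-1.02, 2.26], [0.13, 2.54], [-0.95, 4.09], [0.21, 2.88], [-2.74, 2.74]. Speed limits (rad/s): [2.57, 2.57, 3.14, 3.14, 3.14, 3.14].

### API

Orientations are given as a unit quaternion [w, x, y, z].
In Python, from cell import ctrl, vision gives the robot as it stands.
- The arm moves only by the shell command python3 -m crank 'ROWS' [OPENING] [FORCE]. ROWS is a JSON object of lists of equal length, an entry for each row: "linear": the shift along the tool's x, y, z in cm, a list of three; "twist": the turn about the tool's z in degrees. A call has 1 to 5 rows; each row is the pose to reach, as a shift and turn from the pose commanded when the call began, along the tool's axes at that moment; what a row does not reach only later rows make up. A row lasts 1/10 s, in which the tool goes at most 50 mm and 8.59 degrees, less where a joint would pass 70% of its speed; a pose out of reach is approached as far as the arm can. A call with a gripper value outside its range is refused whole. OPENING is the opening, from 0 (shut) to 1 (fully open), set as the call begins (- or left out, the last holds). The fingers move at their own pace and stop on an object; FORCE is the grip in N (left out, the last holds). Time passes only in rows, so rows that repeat a pose let the fingers close. It gives the time, the measured TCP pose, the force, the opening and the grip force at its end, in the units of the state.
- ctrl.get_obs(): the state, without advancing time (a new reading comes with each control period).
- vision.snapshot(name): name is "scene" or "top"; returns a dict with "color" (400x640x3 uint8, red, green, blue), "z_map" (400x640 float32, m along the optical axis (not along the pixel's ray), 0 where there is no reading), "mtx" (3x3 intrinsics, pixels), "k1" (the pictures are not rectified: a ray, as slopes to the right and down, at radius r is drawn at 1 + k1 r^2 times it, then the intrinsics apply), "pose" (4x4, takes a point from camera to world coordinates). Camera axes: x right, y down, z forward; pixel columns grow to the right and rows downward; lengths in m; the calibration is good to about 2 mm. A picture is of the moment at which its call begins.
- ctrl.finish_job(): hands the job in; it is judged then, once.
The state is a dict: "t": time; "qpos": joint angles; "qvel": joint speeds; "joint_torque": joint torques, N m; "eef_pos": TCP position; "tool_rot": TCP orientation; "contact_force": force on the tool from outside, world axes, zero at the start; "ft_torque": the same for the moment, N m; "grip_width": finger opening in m; "grasp_force": force on a finger pad.
Only numpy, scipy, OpenCV 4.12 (cv2) and the standard library are available. Lean on these libraries where they do the work, as an engineer would, in place of code of your own. Each camera call takes 0.05 s, during which the arm holds its last target. There are 200 camera calls.

### The job

Hang the red bin on the steel rail of the rack: tip its front well up (about 30 degrees), hook the lip at its back over the rail, then swing it down under control, without letting it fall into place, so that it hangs level with its back flat against the rest bar. Then push it along the rail until it touches the blue bins that already hang there, and let go; leave the other things on the bench where they are.

Things in the scene. Friction and masses are not known exactly. Their poses are not given: they have to be found in the camera images.
- bin: Red plastic shelf bin, loose on the bench, open on top, 140 mm long (x), 64 wide (y), 80 high, walls and floor 4 mm, 0.15 to 0.28 kg. Origin: centre of its underside; z up. Back +x (at the start turned roughly away from the robot), front -x. It balances at about x = 18 mm. Hung flat, the rail's axis lies at x = 88, z = 74 mm in this frame. It slides along the smooth rail when its side is pushed near the back with a few newtons.
- bin_lip (a point): Middle of the underside of the red bin's hanging lip (x 82, y 0, z 80 mm in the bin's frame). The lip spans the full width: a 6 mm flat bridge (z 80 to 86) runs back from the back wall (outer face x = 70), then a 5 mm flange goes down, inner face x = 94, lower edge z = 54 mm: a channel 24 mm wide and 26 mm deep, open below.
- bin_front (a point): Middle of the top edge of the red bin's front wall (x -70, y 0, z 45 mm in the bin's frame). The front wall and the side walls from x = -70 to -40 mm are 45 mm high; the side walls from x = -40 to 70 mm and the back wall are 80 mm high.
- bin_side (a point): Middle of the red bin's outer right side wall (x 0, y -32, z 40 mm in the bin's frame), the side that is to touch the blue bins.
- rack: Grey bench rack, fixed. Origin: on the bench straight below the rail; x roughly away from the robot, y along the rail to the left, z up. Two posts (inner faces y = -210 and +210 mm, 207 mm high) carry the rail and the rest bar; nothing is above the rail. A bin that hangs right has its origin at x = -88, z = 120 mm here and its axes along the rack's.
- rail_mid (a point): Middle of the rail's axis (x 0, y 0, z 194 mm in the rack's frame): a round steel rail 12 mm thick along y, 420 mm free between the posts.
- rest_bar (a point): Middle of the front face of the aluminium rest bar along y below the rail (x -18, y 0, z 135 mm in the rack's frame; the bar is 20 mm high, 10 mm deep). The hung bin's back wall leans on it.
- blue_bins: Two blue bins of the red bin's shape, side by side, hanging fixed on the right-hand (-y) part of the rail. Origin: midway between them at the level of their undersides; axes as the rack's. Together 132 mm wide (y = -66 to +66 mm), tops of the lips at z 86 mm. They do not move.
- blue_face (a point): Middle of the left (+y) outer side wall of the blue bins (x 0, y 66, z 40 mm in their frame); the red bin's right side is to touch this wall.
- jar: Amber jar with a white lid, 64 mm across, 85 mm high; loose bystander, leave alone. Origin under its centre.
- dye: White bottle with a black cap, 52 mm across, 130 mm high; loose bystander, leave alone. Origin under its centre.
- spool: Brown thread spool standing upright, 52 mm across, 60 mm high; loose bystander, leave alone. Origin under its centre.
- mallet: Mallet, about 240 mm long, lying on the green cutting mat; loose bystander, leave alone. Origin under its middle, x along its handle.
- awl: Awl with a dark wooden handle, about 150 mm long, lying on the green mat; loose bystander, leave alone. Origin under its middle, x along it.
Not all that is in view belongs to the job. Leave any green look-alike of the bin alone.

How it is judged:
On the way:
1. the red bin's lip is hooked over the rail (the rail lies inside the lip's channel) while its front is tipped up, its front top edge more than 195 mm above the bench (x of rail_mid in the frame of bin between 0.068 and 0.096 m and z of rail_mid in the frame of bin between 0.058 and 0.082 m and height (world z) of bin_front above 0.195 m and distance between bin and rail_mid below 0.2 m), for 0.2 s.
At the end, for the whole second after the job is handed in: The red bin hangs by its lip on the rail (rail inside the lip's channel, underside of the bin 112 to 128 mm above the bench), level within 4 degrees, square to the rack within 4.5 degrees, its right side within 6 mm of the blue bins, at rest; the bystanders are within 30 mm of where they were (x of rail_mid in the frame of bin between 0.068 and 0.096 m and z of rail_mid in the frame of bin between 0.058 and 0.082 m and angle between bin's own z axis and vertical below 0.07 rad and angle between the x axis of bin and the x axis of rack, either way round below 0.08 rad and z of bin in the frame of rack between 0.112 and 0.128 m and y of bin_side in the frame of blue_face between -0.006 and 0.006 m and linear speed of bin below 0.02 m/s and angular speed of bin below 0.1 rad/s and distance of each of jar, dye, spool, mallet, awl from where it was at the start of the episode below 0.03 m); the robot touches nothing.
It fails at once if the red bin is let fall: it turns faster than 6 rad/s (angular speed of bin above 6 rad/s).
It fails at once if a bystander (jar, dye bottle, spool, mallet or awl) is moved more than 30 mm (distance of any of jar, dye, spool, mallet, awl from where it was at the start of the episode above 0.03 m).
It also fails if it takes over 61 s, if anything falls off the work surface, if the arm or the gripper's body presses on something with over 40 N, if the wrist force passes 120 N, or if a joint passes its speed limit or range.

## Working session

There is one attempt and no reset: what is moved stays moved. The work goes in short steps, Python scripts to look and compute and a shell command to move; the robot and the scene stay as the last step left them, time stands still between calls to the robot, and variables do not carry over. Pictures are saved under pics/ and viewed, at most 10 in all, crops included, and the job is handed in when it is done.

```bash
ls; mkdir -p pics; python3 - <<'E'
from cell import ctrl, vision
import cv2,pickle
for n in("scene","top"):
    s=vision.snapshot(n); pickle.dump(s,open(f'{n}.pkl','wb'))
    cv2.imwrite(f'pics/{n}0.png',s['color'][...,::-1]); print(s['mtx'],s['k1'],s['pose'])
print(ctrl.get_obs())
E
```

```text
pics
[[430.52300263   0.         320.14265117]
 [  0.         430.52300263 208.08412812]
 [  0.           0.           1.        ]] -0.04253513730712046 [[ 4.80832574e-01  6.60128498e-01 -5.77087862e-01  1.14721381e+00]
 [ 8.76812276e-01 -3.62393938e-01  3.16023520e-01 -3.86352847e-01]
 [-5.17011347e-04 -6.57952125e-01 -7.53059582e-01  1.02694720e+00]
 [ 0.00000000e+00  0.00000000e+00  0.00000000e+00  1.00000000e+00]]
[[460.45887596   0.         318.07623542]
 [  0.         460.45887596 198.16745558]
 [  0.           0.           1.        ]] -0.055848424988624745 [[ 0.01299759 -0.98789403  0.15458479  0.25959595]
 [-0.99988478 -0.01405334 -0.00573867 -0.00806715]
 [ 0.00784163 -0.15449239 -0.98796286  1.43095252]
 [ 0.          0.          0.          1.        ]]
{'t': 0.1, 'qpos': array([-1.29408578e+00,  2.45731944e-01,  1.55888536e+00,  1.17315031e-05,
        1.33870774e+00, -1.74138646e-01]), 'qvel': array([ 0.0012116 , -0.00030555, -0.00208449, -0.00017465,  0.00168308,
       -0.00112406]), 'joint_torque': array([-1.20221130e-04, -4.16916776e+01, -3.15524840e+01,  6.87061041e-02,
        3.10692214e-02, -5.84771237e-05]), 'eef_pos': array([ 0.28315184, -0.58486026,  0.40366675]), 'tool_rot': array([-8.65349867e-04,  9.74699226e-01,  2.23518832e-01, -3.87044182e-05]), 'contact_force': array([-0.9362757 , -0.18867867, -0.50480913]), 'ft_torque': array([ 0.01126382, -0.05168764,  0.00590264]), 'grasp_force': 0.0, 'grip_width': 0.09396183005089905}
```

View pics/scene0.png

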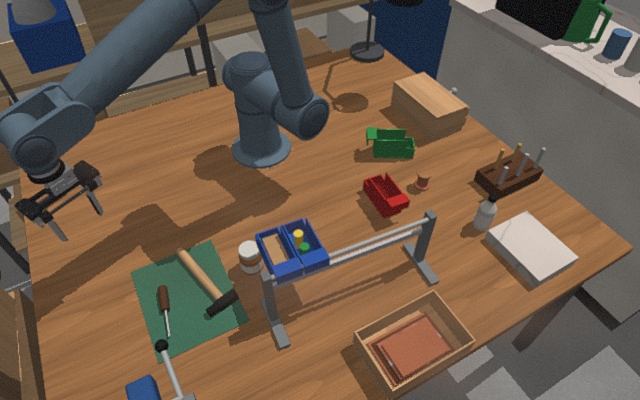

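View pics/top0.png

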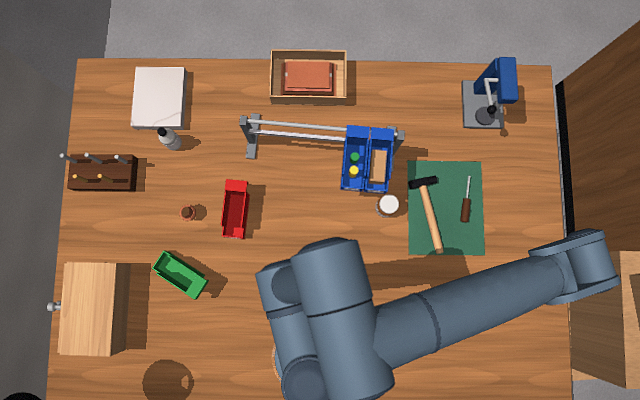

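The scene view shows the red bin at (385,194), the green look-alike at (392,145), the blue bins at (290,248) and the rail running from (270,275) to (430,220). The top view shows the red bin at (235,209) with its lip at the top (235,184), the green one at (180,274), the blue bins at (367,160) and the spool at (188,212). Only (235,209) is red, a bin and the right size. The brick-red slab at (308,77) lies in a tray.

```bash
cat > h.py <<'E'
import numpy as np,cv2
from cell import ctrl,vision
def pts(s):
    K=s['mtx'];H,W=s['z_map'].shape
    u,v=np.meshgrid(np.arange(W),np.arange(H))
    p=cv2.undistortPoints(np.stack([u,v],-1).reshape(-1,1,2).astype(float),K,np.array([s['k1'],0,0,0.])).reshape(H,W,2)
    z=s['z_map'][...,None]
    return np.concatenate([p*z,z],-1)@s['pose'][:3,:3].T+s['pose'][:3,3]
def masks(s):
    h=cv2.cvtColor(s['color'],cv2.COLOR_RGB2HSV).astype(int);H,S,V=h[...,0],h[...,1],h[...,2]
    ok=s['z_map']>0
    return dict(red=ok&((H<5)|(H>174))&(S>170)&(V>60),blue=ok&(H>105)&(H<125)&(S>150)&(V>50),grey=ok&(S<45)&(V>60))
def rect(P):
    (c,sz,a)=cv2.minAreaRect(P[:,:2].astype(np.float32)*1000); return np.round(c,1),np.round(sz,1),round(a,2)
E
cat > m.py <<'E'
from h import *
import pickle
for n in('scene','top'):
    s=pickle.load(open(n+'.pkl','rb'));P=pts(s);m=masks(s)
    X,Y,Z=P[...,0],P[...,1],P[...,2]
    box=lambda a,b,c,d,e,f:(X>a)&(X<b)&(Y>c)&(Y<d)&(Z>e)&(Z<f)
    r=P[m['red']&box(.2,.9,-.3,.6,.0,.2)]; print(n,'red',len(r),rect(r),'zmax',np.percentile(r[:,2],[2,50,98]).round(3))
    t=r[r[:,2]>.065]; print(' red upper',rect(t)); t=r[r[:,2]>.081];print(' lip',len(t),rect(t) if len(t)>3 else '')
    b=P[m['blue']&box(.2,.9,-.4,.4,.08,.23)];print(' blue',len(b),rect(b),np.percentile(b[:,2],[2,98]).round(3)); t=b[b[:,2]>.194]; print(' blue top',rect(t))
    t=b[b[:,2]>.201]; print(' bluelip',len(t),rect(t))
    g=P[m['grey']&box(.4,.9,-.3,.5,.185,.215)]
    l=cv2.fitLine(g[:,:2].astype(np.float32),cv2.DIST_HUBER,0,.01,.01).ravel()
    print(' rail',len(g),l.round(4),np.degrees(np.arctan2(l[1],l[0])).round(2),'zmax',np.percentile(g[:,2],[50,95]).round(3),'y',g[:,1].min(),g[:,1].max())
    q=m['red']&box(.2,.9,-.3,.6,.0,.2);v,u=np.nonzero(q);print(' px',u.min(),u.max(),v.min(),v.max())
s=pickle.load(open('top.pkl','rb'))['color']
cv2.imwrite('pics/crop1.png',cv2.resize(s[100:300,130:420,::-1],None,fx=2.7,fy=2.7,interpolation=3))
E
python3 m.py
```

```text
scene red 1101 (array([439.4, 231.2]), array([ 66.8, 173.2]), 85.69) zmax [0.001 0.049 0.086]
 red upper (array([455.2, 230. ]), array([ 66.7, 141.3]), 85.69)
 lip 185 (array([461.8, 228.2]), array([ 62.9, 128. ]), 87.53)
 blue 1218 (array([ 572.1, -154.7]), array([130.3, 169.7]), 85.38) [0.122 0.207]
 blue top (array([ 586.9, -156.1]), array([129.3, 141.2]), 86.14)
 bluelip 625 (array([ 594.6, -155.9]), array([128.9, 124.6]), 85.28)
 rail 673 [ 0.0761  0.9971  0.6585 -0.0134] 85.63 zmax [0.198 0.208] y -0.2549058884952623 0.203568962553144
 px 364 409 173 217
top red 1236 (array([438.8, 242.9]), array([ 81.9, 168.5]), 85.53) zmax [0.    0.025 0.089]
 red upper (array([453.1, 233.8]), array([ 65.9, 138.5]), 85.58)
 lip 261 (array([453.1, 233.4]), array([ 65.2, 138.9]), 85.96)
 blue 2151 (array([ 569.1, -158.2]), array([146.4, 170.9]), 85.29) [0.119 0.209]
 blue top (array([ 585. , -151.6]), array([130.1, 140.2]), 85.23)
 bluelip 546 (array([ 585. , -151.1]), array([129.1, 140.1]), 85.19)
 rail 541 [0.0822 0.9966 0.6557 0.0207] 85.28 zmax [0.2   0.209] y -0.2506602129885675 0.20716556948164785
 px 221 248 179 238
```

View pics/crop1.png

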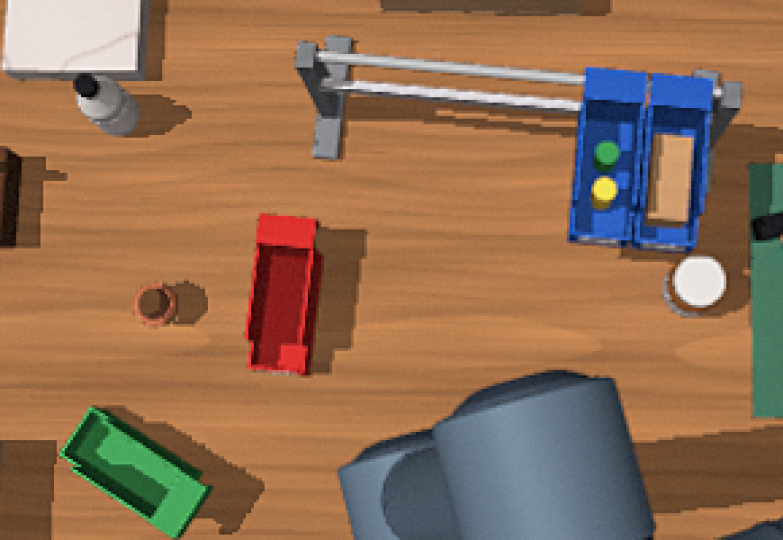

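The enlarged crop confirms the red bin: open box with its lip at (288,230), low front at (280,370), pointing along the rack's direction. The green one stands skewed at (135,470). All sizes agree with those given. Bin origin is about (0.4245, 0.233) with a yaw of -4.4°. Next I refine the rail and plan the approach.

```bash
cat > d.py <<'E'
# usage: d.py X Y Z YAWdeg : grasp point target -> shift in tool axes (cm) and twist
import sys;from h import *
from scipy.spatial.transform import Rotation as R
o=ctrl.get_obs();q=o['tool_rot'];M=R.from_quat([*q[1:],q[0]]).as_matrix()
g=o['eef_pos']+.18*M[:,2];yaw=np.degrees(np.arctan2(M[1,0],M[0,0]))
print('t',round(o['t'],2),'grasp',g.round(4),'yaw',yaw.round(2),'z',M[:,2].round(3),'w',round(o['grip_width'],4),'gf',round(o['grasp_force'],1),'F',o['contact_force'].round(1))
a=list(map(float,sys.argv[1:]))
if a: print('shift cm',(M.T@(np.array(a[:3])-g)*100).round(2),'twist',round(yaw-a[3],2))
E
python3 - <<'E'
from h import *;import pickle
for n in('scene','top'):
    s=pickle.load(open(n+'.pkl','rb'));P=pts(s);m=masks(s)['grey'];X,Y,Z=np.moveaxis(P,-1,0)
    g=P[m&(X>.6)&(X<.72)&(Y>-.05)&(Y<.16)&(Z>.188)&(Z<.206)]
    l=cv2.fitLine(g[:,:2].astype(np.float32),cv2.DIST_HUBER,0,.01,.01).ravel();print(len(g),l,np.percentile(g[:,2],[50,90]), 'x at y=0',l[2]-l[3]*l[0]/l[1])
E
python3 d.py .36 -.25 .27 -4.4
```

```text
309 [0.07817516 0.99693966 0.66365474 0.05866938] [0.19752432 0.20006164] x at y=0 0.65905416
293 [0.08404683 0.9964618  0.65419644 0.00207757] [0.19853805 0.20219694] x at y=0 0.6540212
t 0.1 grasp [ 0.2831 -0.5846  0.2237] yaw 25.83 z [-0.     0.002 -1.   ] w 0.094 gf 0.0 F [-0.9 -0.2 -0.5]
shift cm [ 21.5  -26.77  -4.58] twist 30.23
```

```bash
python3 -m crank '{"linear":[[3.6,-3.4,-0.8],[7.2,-6.8,-1.6],[10.8,-10.2,-2.4],[14.4,-13.6,-3.2],[18,-17,-4]],"twist":[7.5,15,22.5,30.2,30.2]}' 1; python3 d.py .36 -.25 .27 -4.4;python3 d.py .405 .235 .27 -4.4
```

```text
t: 0.6
eef_pos: [0.3711, -0.3524, 0.4444]
tool_rot: [-0.0, 0.999, -0.04, -0.0]
contact_force: [1.2, -0.3, 1.2]
grip_width: 0.094
grasp_force: 0.0
t 0.6 grasp [ 0.371  -0.3523  0.2644] yaw -4.53 z [-0.     0.001 -1.   ] w 0.094 gf 0.0 F [ 1.2 -0.3  1.2]
shift cm [ -1.91 -10.11  -0.56] twist -0.13
t 0.6 grasp [ 0.371  -0.3523  0.2644] yaw -4.53 z [-0.     0.001 -1.   ] w 0.094 gf 0.0 F [ 1.2 -0.3  1.2]
shift cm [ -1.25 -58.81  -0.53] twist -0.13
```

```bash
python3 -m crank '{"linear":[[0,-5,0],[0,-10,0],[0,-15,0],[0,-20,0],[0,-25,0]],"twist":[0,0,0,0,0]}' >/dev/null; python3 -m crank '{"linear":[[0,-5,0],[0,-10,0],[0,-15,0],[0,-20,0],[0,-25,0]],"twist":[0,0,0,0,0]}';  python3 d.py .4027 .2348 .12 -4.4
```

```text
t: 1.6
eef_pos: [0.4083, 0.1464, 0.4445]
tool_rot: [0.0, 0.999, -0.038, 0.0]
contact_force: [0.8, -0.8, 0.9]
grip_width: 0.0939
grasp_force: 0.0
t 1.6 grasp [0.4084 0.1463 0.2645] yaw -4.36 z [ 0.001 -0.    -1.   ] w 0.0939 gf 0.0 F [ 0.8 -0.8  0.9]
shift cm [-1.25 -8.78 14.44] twist 0.04
```

```bash
python3 -m crank '{"linear":[[-0.6,-4.4,0],[-1.2,-8.6,1],[-1.2,-8.6,5],[-1.2,-8.6,9],[-1.2,-8.6,9]],"twist":[0,0,0,0,0]}';  python3 d.py .4027 .2348 .048 -4.4
python3 - <<'E'
from h import *
s=vision.snapshot('scene');cv2.imwrite('pics/a1.png',cv2.resize(s['color'][90:290,280:560,::-1],None,fx=2.7,fy=2.7))
P=pts(s);m=masks(s)['red'];X,Y,Z=np.moveaxis(P,-1,0);r=P[m&(X>.2)&(X<.6)&(Y>.1)&(Y<.35)&(Z<.12)];print(rect(r),rect(r[r[:,2]>.065]))
s=vision.snapshot('top');P=pts(s);m=masks(s)['red'];X,Y,Z=np.moveaxis(P,-1,0);r=P[m&(X>.2)&(X<.6)&(Y>.1)&(Y<.35)&(Z<.12)];print(rect(r),rect(r[r[:,2]>.065]))
E
```

```text
t: 2.1
eef_pos: [0.4013, 0.2306, 0.3488]
tool_rot: [0.002, 0.999, -0.038, -0.006]
contact_force: [0.1, -0.6, 0.3]
grip_width: 0.094
grasp_force: 0.0
t 2.1 grasp [0.3992 0.23   0.1688] yaw -4.32 z [-0.012 -0.003 -1.   ] w 0.094 gf 0.0 F [ 0.1 -0.6  0.3]
shift cm [ 0.45 -0.55 12.08] twist 0.08
(array([424.7, 259.3]), array([120.1, 212.8]), 85.32) (array([455.9, 230.7]), array([ 65.1, 146.1]), 85.75)
(array([438.3, 233.4]), array([ 62.9, 168.2]), 85.0) (array([452.9, 232. ]), array([ 59.3, 139.4]), 83.39)
```

View pics/a1.png

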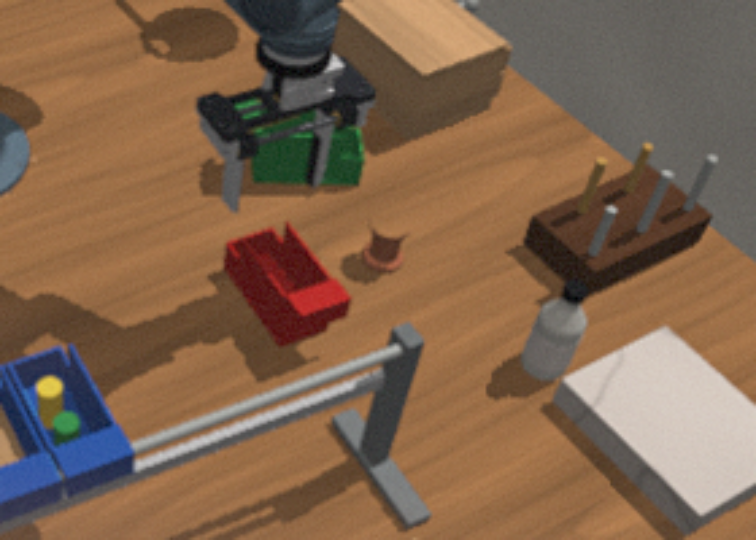

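The crop shows the gripper's fingers at (232,180) and (322,150), above and beside the red bin (285,285), with the spool (383,245) clear of them. I'm going down.

```bash
python3 -m crank '{"linear":[[0.2,-0.3,0],[0.2,-0.3,3],[0.2,-0.3,6.0],[0.2,-0.3,9],[0.2,-0.3,9]],"twist":[0,0,0,0,0]}';  python3 d.py .4027 .2345 .048 -4.4
```

```text
t: 2.7
eef_pos: [0.4054, 0.2333, 0.2631]
tool_rot: [0.001, 0.999, -0.039, -0.002]
contact_force: [-0.3, -0.3, -0.4]
grip_width: 0.0941
grasp_force: 0.0
t 2.7 grasp [0.4047 0.2331 0.0831] yaw -4.42 z [-0.004 -0.001 -1.   ] w 0.0941 gf 0.0 F [-0.3 -0.3 -0.4]
shift cm [-0.19 -0.13  3.51] twist -0.02
```

```bash
python3 -m crank '{"linear":[[-0.2,-0.1,1.5],[-0.2,-0.1,3.2],[-0.2,-0.1,3.2],[-0.2,-0.1,3.2],[-0.2,-0.1,3.2]],"twist":[0,0,0,0,0]}'; python3 -m crank '{"linear":[[0,0,0],[0,0,0],[0,0,0],[0,0,0],[0,0,0]],"twist":[0,0,0,0,0]}' 0 5;  python3 d.py .4027 .2345 .048 -4.4
```

```text
t: 3.2
eef_pos: [0.4049, 0.2351, 0.2346]
tool_rot: [-0.001, 0.999, -0.038, 0.002]
contact_force: [-0.5, -0.3, 0.4]
grip_width: 0.094
grasp_force: 0.0
t: 3.7
eef_pos: [0.4039, 0.2349, 0.2327]
tool_rot: [-0.0, 0.999, -0.038, 0.0]
contact_force: [0.1, 1.6, 1.5]
grip_width: 0.0642
grasp_force: 5.0
t 3.7 grasp [0.4039 0.235  0.0527] yaw -4.38 z [ 0.  0. -1.] w 0.0642 gf 5.0 F [0.1 1.6 1.5]
shift cm [-0.12  0.06  0.47] twist 0.02
```

```bash
python3 -m crank '{"linear":[[0.25,0,-0.4],[0.5,0,-0.8],[1.0,0,-1.5],[1.7,0,-2.2],[2.3,0,-2.8]],"twist":[0,0,0,0,0]}'; python3 -m crank '{"linear":[[0.7,0,-0.6],[1.5,0,-1.0],[2.0,0,-1.3],[2.0,0,-1.3],[2.0,0,-1.3]],"twist":[0,0,0,0,0]}' ;  python3 d.py
cat > look.py <<'E'
import sys;from h import *
i=sys.argv[1]
s=vision.snapshot('scene');t=vision.snapshot('top')
a,b,c,d=map(int,sys.argv[2:6]);
cv2.imwrite(f'pics/{i}.png',cv2.resize(s['color'][c:d,a:b,::-1],None,fx=2.7,fy=2.7,interpolation=3))
for n,q in(('scene',s),('top',t)):
    P=pts(q);m=masks(q)['red'];X,Y,Z=np.moveaxis(P,-1,0);r=P[m&(X>.2)&(X<.75)&(Y>-.25)&(Y<.35)&(Z<.45)]
    e=np.array([np.cos(np.radians(-4.5)),np.sin(np.radians(-4.5))]);u=r[:,:2]@e
    h=cv2.convexHull(np.stack([u,r[:,2]],1).astype(np.float32)*1000)[:,0];h=cv2.approxPolyDP(h.reshape(-1,1,2),4,True)[:,0]
    print(n,len(r),'hull (along,z) mm',h.round(0).astype(int).tolist(),'y',(r[:,:2]@[-e[1],e[0]]).min().round(3),(r[:,:2]@[-e[1],e[0]]).max().round(3))
E
python3 look.py b1 280 560 90 290
```

```text
t: 4.2
eef_pos: [0.4277, 0.233, 0.2615]
tool_rot: [-0.0, 0.999, -0.038, 0.001]
contact_force: [0.1, -0.4, -1.8]
grip_width: 0.0642
grasp_force: 5.0
t: 4.7
eef_pos: [0.4467, 0.2315, 0.2733]
tool_rot: [0.0, 0.999, -0.038, -0.0]
contact_force: [-0.3, -0.4, -2.1]
grip_width: 0.0641
grasp_force: 5.0
t 4.7 grasp [0.4465 0.2315 0.0933] yaw -4.38 z [-0.001 -0.    -1.   ] w 0.0641 gf 5.0 F [-0.3 -0.4 -2.1]
scene 1090 hull (along,z) mm [[548, 127], [461, 181], [385, 84], [379, 39], [383, -2], [447, -4], [518, 45], [549, 96]] y 0.219 0.38
top 265 hull (along,z) mm [[574, -2], [546, 124], [479, 356], [471, 362], [436, 351], [397, 54]] y 0.2 0.327
```

View pics/b1.png

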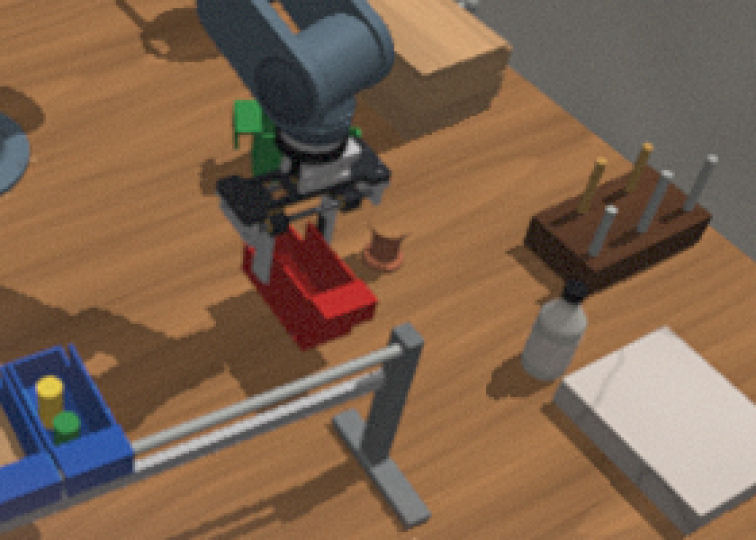

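The picture shows the bin at (310,285) lifted but still level: its lip top is at z 127 = 86+41. The 5 N grip holds it against pivoting. I'll lower it close to the bench, ease the grip to 3 N and let it tip gently.

```bash
python3 -m crank '{"linear":[[0,0,0.9],[0,0,1.8],[0,0,2.6],[0,0,2.6],[0,0,2.6]],"twist":[0,0,0,0,0]}' >/dev/null; python3 -m crank '{"linear":[[0,0,0],[0,0,0],[0,0,0],[0,0,0],[0,0,0]],"twist":[0,0,0,0,0]}' 0 3;  python3 d.py
python3 look.py b2 280 560 90 290
```

```text
t: 5.8
eef_pos: [0.447, 0.2316, 0.2479]
tool_rot: [-0.0, 0.999, -0.038, 0.0]
contact_force: [0.5, -0.3, 0.2]
grip_width: 0.0639
grasp_force: 3.0
t 5.8 grasp [0.4471 0.2316 0.0679] yaw -4.37 z [ 0.001  0.    -1.   ] w 0.0639 gf 3.0 F [ 0.5 -0.3  0.2]
scene 1054 hull (along,z) mm [[554, 82], [462, 163], [381, 63], [373, 22], [428, 2], [482, 0], [504, 5], [549, 59]] y 0.23 0.347
top 248 hull (along,z) mm [[560, 1], [548, 81], [484, 323], [462, 328], [450, 314], [487, 14], [497, 3]] y 0.205 0.316
```

```bash
python3 -m crank '{"linear":[[0.5,0,-0.55],[1.1,0,-1.1],[1.6,0,-1.55],[2.3,0,-2.0],[2.9,0,-2.5]],"twist":[0,0,0,0,0]}' >/dev/null; python3 -m crank '{"linear":[[0.0,0,0],[0.5,0,-0.2],[0.5,0,-0.2]],"twist":[0,0,0]}';  python3 d.py
python3 look.py b3 280 560 90 290
```

```text
t: 6.7
eef_pos: [0.4811, 0.2289, 0.2747]
tool_rot: [-0.0, 0.999, -0.038, 0.0]
contact_force: [0.0, -0.1, -1.4]
grip_width: 0.0641
grasp_force: 3.0
t 6.7 grasp [0.4811 0.2289 0.0947] yaw -4.38 z [ 0.  0. -1.] w 0.0641 gf 3.0 F [ 0.  -0.1 -1.4]
scene 1081 hull (along,z) mm [[496, 189], [402, 72], [408, -3], [512, -2], [579, 91]] y 0.23 0.366
top 170 hull (along,z) mm [[528, 22], [571, 63], [581, 88], [511, 360], [498, 364], [481, 345], [438, 65]] y 0.204 0.276
```

View pics/b3.png

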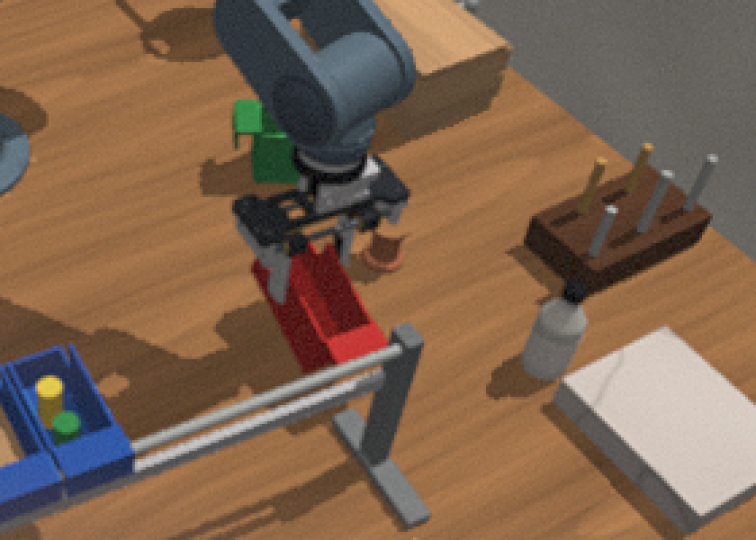

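The picture shows the bin at (320,310) with its lip at (365,350). The tilt isn't clear by eye, so I'll measure it from the lip and the side-wall edge.

```bash
cat > tilt.py <<'E'
from h import *
# tilt from the near (right) side wall of the bin: its outline in the (along, z) plane, and from the lip's bridge
def tilt(name='scene'):
    s=vision.snapshot(name);P=pts(s);e=np.array([np.cos(np.radians(-4.5)),np.sin(np.radians(-4.5))]);n=np.array([-e[1],e[0]])
    X,Y,Z=np.moveaxis(P,-1,0);m=masks(s)['red']&(X>.2)&(X<.78)&(Y>-.25)&(Y<.4)&(Z<.4)
    nl,lab,st,_=cv2.connectedComponentsWithStats(m.astype(np.uint8));m=lab==1+st[1:,4].argmax()
    U=P[...,:2]@e;V=P[...,:2]@n
    for k in(2,):   # normals from finite differences over 2 px
        dx=P[k:-k,2*k:]-P[k:-k,:-2*k];dy=P[2*k:,k:-k]-P[:-2*k,k:-k];N=np.cross(dx,dy);N/=np.linalg.norm(N,axis=-1,keepdims=True)+1e-9
    N=np.pad(N,((2,2),(2,2),(0,0)));N[N[...,2]<0]*=-1
    mm=cv2.erode(m.astype(np.uint8),np.ones((3,3)))>0
    nu=N[...,:2]@e;nv=N[...,:2]@n;a=np.degrees(np.arctan2(nu,N[...,2]))
    f=mm&(abs(nv)<.25)
    print(name,'pix',m.sum(),'facing hist (deg of tilt of normal about y)',{int(b):int(c) for c,b in zip(*np.histogram(a[f],np.arange(-90,91,10))) if c>4})
    for lo,hi in((-10,60),):
        g=f&(a>lo)&(a<hi);print('  median tilt',np.median(a[g]).round(1),'n',g.sum(),'at along/z',np.median(U[g]).round(3),np.median(Z[g]).round(3))
    w=m&(abs(nv)>.8)
    if w.sum()>30:
        q=np.stack([U[w],Z[w]],1).astype(np.float32)*1000;print('  side wall',w.sum(),'V',np.median(V[w]).round(4),cv2.minAreaRect(q), 'hull',cv2.approxPolyDP(cv2.convexHull(q),5,True)[:,0].round(0).tolist())
if __name__=='__main__': tilt();tilt('top')
E
python3 tilt.py
```

```text
scene pix 1058 facing hist (deg of tilt of normal about y) {-50: 10, -10: 13, 0: 29, 10: 26, 20: 29, 30: 15, 40: 6}
  median tilt 16.6 n 121 at along/z 0.559 0.088
  side wall 573 V 0.2889 ((491.48541259765625, 70.68383026123047), (87.43528747558594, 149.18490600585938), 73.0695571899414) hull [[575.0, 88.0], [461.0, 123.0], [426.0, 92.0], [409.0, 56.0], [418.0, 48.0], [525.0, 19.0]]
top pix 169 facing hist (deg of tilt of normal about y) {0: 8, 10: 5, 20: 5, 60: 8}
  median tilt 13.2 n 23 at along/z 0.566 0.092
  side wall 58 V 0.2392 ((527.2269287109375, 192.64431762695312), (60.443851470947266, 324.2890625), 10.608242988586426) hull [[527.0, 28.0], [577.0, 91.0], [516.0, 356.0], [513.0, 102.0]]
```

Tilt is about 16° and the bin hangs free, with its back edge 19 mm up. A brisk lift at the light grip should add some tilt, so I try that.

```bash
python3 -m crank '{"linear":[[0,0,-3],[0,0,-3],[0,0,-3]],"twist":[0,0,0]}' 0 3;  python3 d.py; python3 tilt.py
```

```text
t: 7.2
eef_pos: [0.4807, 0.229, 0.3047]
tool_rot: [-0.0, 0.999, -0.038, 0.001]
contact_force: [-0.2, -0.9, -2.3]
grip_width: 0.0639
grasp_force: 3.0
t 7.2 grasp [0.481  0.2291 0.1247] yaw -4.37 z [ 0.001  0.    -1.   ] w 0.0639 gf 3.0 F [-0.2 -0.9 -2.3]
scene pix 1125 facing hist (deg of tilt of normal about y) {-50: 5, -10: 5, 0: 11, 10: 35, 20: 26, 30: 29, 40: 19, 50: 10}
  median tilt 27.0 n 135 at along/z 0.558 0.096
  side wall 584 V 0.2898 ((490.9119873046875, 89.45745849609375), (88.35366821289062, 147.0142059326172), 62.16647720336914) hull [[576.0, 93.0], [469.0, 151.0], [427.0, 126.0], [411.0, 90.0], [448.0, 62.0], [509.0, 35.0]]
top pix 145 facing hist (deg of tilt of normal about y) {20: 5, 40: 8, 60: 5}
  median tilt 30.6 n 20 at along/z 0.559 0.102
  side wall 49 V 0.2477 ((521.1727905273438, 224.4722900390625), (49.301544189453125, 309.9984130859375), 10.654428482055664) hull [[560.0, 74.0], [571.0, 93.0], [468.0, 372.0], [526.0, 68.0]]
```

Tilt is now about 28°. I grip firmly, raise the bin and check that it holds.

```bash
python3 -m crank '{"linear":[[0,0,0],[0,0,0],[0,0,0]],"twist":[0,0,0]}' 0 35 >/dev/null; python3 -m crank '{"linear":[[0,0,-1.5],[0,0,-4.5],[0,0,-8],[0,0,-11.5],[0,0,-14]],"twist":[0,0,0,0,0]}' >/dev/null; python3 -m crank '{"linear":[[0,0,-1.5],[0,0,-2.5],[0,0,-2.5]],"twist":[0,0,0]}'; python3 d.py .587 .030 .29 -4.6; python3 tilt.py
```

```text
t: 8.4
eef_pos: [0.4807, 0.229, 0.4706]
tool_rot: [-0.0, 0.999, -0.038, 0.001]
contact_force: [0.3, -1.2, -1.6]
grip_width: 0.0638
grasp_force: 35.0
t 8.4 grasp [0.4811 0.229  0.2906] yaw -4.37 z [ 0.002  0.    -1.   ] w 0.0638 gf 35.0 F [ 0.3 -1.2 -1.6]
shift cm [12.08 19.04  0.07] twist 0.23
scene pix 1509 facing hist (deg of tilt of normal about y) {-40: 12, 0: 20, 10: 37, 20: 43, 30: 37, 40: 22, 50: 13}
  median tilt 25.4 n 173 at along/z 0.559 0.263
  side wall 886 V 0.2897 ((482.857421875, 259.7683410644531), (84.18257141113281, 162.2545928955078), 63.33391571044922) hull [[574.0, 260.0], [458.0, 318.0], [415.0, 300.0], [396.0, 267.0], [443.0, 233.0], [504.0, 202.0]]
top pix 202 facing hist (deg of tilt of normal about y) {10: 8, 20: 9, 30: 9, 40: 6, 70: 18}
  median tilt 28.5 n 33 at along/z 0.562 0.265
  side wall 61 V 0.2542 ((552.38037109375, 256.97882080078125), (38.003273010253906, 48.202823638916016), 84.36424255371094) hull [[576.0, 254.0], [549.0, 276.0], [530.0, 277.0], [529.0, 240.0], [562.0, 237.0]]
```

```bash
python3 -m crank '{"linear":[[0.5,2,0],[2,6,0],[4,10,0],[6,14,0],[8,17,0]],"twist":[0,0,0,0,0.2]}' >/dev/null; python3 -m crank '{"linear":[[2,1,0],[4,2,0],[4,2,0],[4,2,0]],"twist":[0,0,0,0]}'; python3 d.py .578 .030 .262 -4.6; python3 look.py c1 240 480 120 320;python3 tilt.py
```

```text
t: 9.4
eef_pos: [0.5856, 0.0302, 0.4677]
tool_rot: [-0.0, 0.999, -0.04, -0.002]
contact_force: [0.6, -0.0, -1.2]
grip_width: 0.0637
grasp_force: 35.0
t 9.4 grasp [0.5849 0.0304 0.2877] yaw -4.59 z [-0.003  0.001 -1.   ] w 0.0637 gf 35.0 F [ 0.6 -0.  -1.2]
shift cm [-0.68  0.09  2.58] twist 0.01
scene 1779 hull (along,z) mm [[610, 377], [531, 302], [263, 0], [627, 201], [689, 245], [696, 258]] y 0.007 0.253
top 8 hull (along,z) mm [[631, 204], [558, 403], [509, 272], [612, 209]] y 0.047 0.06
scene pix 1746 facing hist (deg of tilt of normal about y) {-50: 9, 0: 33, 10: 70, 20: 94, 30: 95, 40: 45, 50: 24, 60: 5}
  median tilt 27.6 n 365 at along/z 0.617 0.256
  side wall 945 V 0.1025 ((621.1980590820312, 275.641845703125), (157.76075744628906, 144.1564483642578), 50.78923797607422) hull [[694.0, 255.0], [615.0, 382.0], [516.0, 260.0], [618.0, 203.0], [685.0, 240.0]]
top pix 3 facing hist (deg of tilt of normal about y) {}
  median tilt nan n 0 at along/z nan nan
  return _methods._mean(a, axis=axis, dtype=dtype,
  ret = ret.dtype.type(ret / rcount)
```

View pics/c1.png

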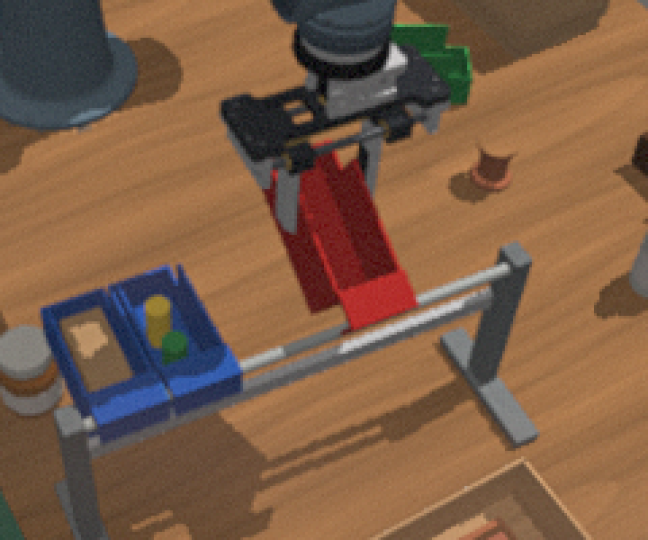

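The picture shows the tipped bin right above the rail, its lip at (380,300) just beyond the rail line and well clear of the blue bins (240,370). I come straight down first, then back and down along the channel.

```bash
python3 -m crank '{"linear":[[0,0,0.7],[0,0,1.5],[0,0,2.0],[0,0,2.0]],"twist":[0,0,0,0]}'; python3 tilt.py 2>/dev/null|head -3;  python3 -m crank '{"linear":[[-0.4,0,0.8],[-0.8,0,1.6],[-1.2,0,2.4],[-1.2,0,2.4],[-1.2,0,2.4]],"twist":[0,0,0,0,0]}'; python3 d.py; python3 tilt.py 2>/dev/null|head -3
```

```text
t: 10.0
eef_pos: [0.5854, 0.0303, 0.4479]
tool_rot: [-0.0, 0.999, -0.04, -0.001]
contact_force: [-0.2, -0.5, -2.4]
grip_width: 0.064
grasp_force: 35.0
scene pix 1668 facing hist (deg of tilt of normal about y) {-50: 5, -10: 6, 0: 34, 10: 67, 20: 85, 30: 109, 40: 57, 50: 16}
  median tilt 29.5 n 374 at along/z 0.612 0.23
  side wall 900 V 0.1022 ((620.7522583007812, 255.47132873535156), (154.76937866210938, 138.6902618408203), 50.736045837402344) hull [[694.0, 238.0], [616.0, 359.0], [521.0, 240.0], [628.0, 179.0]]
t: 10.6
eef_pos: [0.5736, 0.0312, 0.4252]
tool_rot: [-0.0, 0.999, -0.04, -0.0]
contact_force: [0.2, -0.3, -1.7]
grip_width: 0.0638
grasp_force: 35.0
t 10.6 grasp [0.5735 0.0312 0.2452] yaw -4.57 z [-0.  0. -1.] w 0.0638 gf 35.0 F [ 0.2 -0.3 -1.7]
scene pix 1593 facing hist (deg of tilt of normal about y) {-50: 9, 0: 28, 10: 74, 20: 86, 30: 94, 40: 60, 50: 23}
  median tilt 28.7 n 368 at along/z 0.594 0.205
  side wall 840 V 0.1021 ((608.8682250976562, 233.41835021972656), (156.8816680908203, 140.195068359375), 50.779170989990234) hull [[683.0, 219.0], [604.0, 339.0], [507.0, 216.0], [609.0, 159.0]]
```

```bash
python3 -m crank '{"linear":[[-0.2,0,0.4],[-0.4,0,0.8],[-0.5,0,1.2],[-0.5,0,1.2]],"twist":[0,0,0,0]}'; python3 tilt.py 2>/dev/null|head -3;  python3 -m crank '{"linear":[[-0.0,0,0.2],[-0.1,0,0.4],[-0.1,0,0.4]],"twist":[0,0,0]}'; python3 d.py
```

```text
t: 11.1
eef_pos: [0.5685, 0.0316, 0.4125]
tool_rot: [-0.0, 0.999, -0.04, -0.001]
contact_force: [0.6, -0.4, -1.4]
grip_width: 0.064
grasp_force: 35.0
scene pix 1564 facing hist (deg of tilt of normal about y) {-50: 9, -10: 6, 0: 31, 10: 81, 20: 85, 30: 91, 40: 64, 50: 25, 60: 6}
  median tilt 27.9 n 383 at along/z 0.592 0.191
  side wall 806 V 0.1021 ((605.4828491210938, 219.60910034179688), (155.29885864257812, 143.22711181640625), 52.839820861816406) hull [[677.0, 202.0], [598.0, 323.0], [505.0, 204.0], [600.0, 145.0], [670.0, 187.0]]
t: 11.5
eef_pos: [0.5677, 0.0317, 0.4092]
tool_rot: [-0.0, 0.999, -0.04, -0.0]
contact_force: [0.2, -0.6, -1.4]
grip_width: 0.0638
grasp_force: 35.0
t 11.5 grasp [0.5676 0.0317 0.2292] yaw -4.57 z [-0.001  0.    -1.   ] w 0.0638 gf 35.0 F [ 0.2 -0.6 -1.4]
```

```bash
python3 look.py c2 290 450 170 290
```

```text
scene 1569 hull (along,z) mm [[587, 329], [306, -2], [605, 141], [673, 190], [679, 201]] y 0.008 0.225
top 6 hull (along,z) mm [[607, 143], [537, 404], [540, 345]] y 0.049 0.057
```

View pics/c2.png

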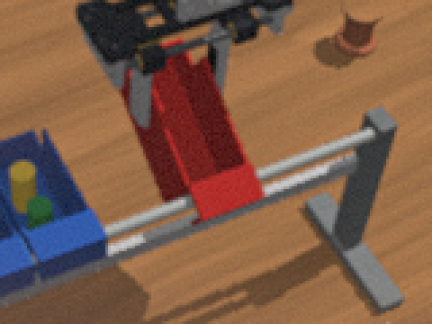

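The crop shows the rail passing under the red lip (225,195) with the front tipped up, so it is hooked. Now I ease the grip so that the bin can pivot, and swing it down slowly in an arc about the rail.

```bash
python3 -m crank '{"linear":[[0,0,0],[0,0,0.1],[-0.1,0,0.3],[-0.3,0,0.6],[-0.4,0,0.9]],"twist":[0,0,0,0,0]}' 0 8; python3 -m crank '{"linear":[[-0.1,0,0.4],[-0.2,0,0.8],[-0.3,0,1.2],[-0.3,0,1.6],[-0.4,0,2.0]],"twist":[0,0,0,0,0]}'; python3 d.py;python3 tilt.py 2>/dev/null|head -3
```

```text
t: 12.1
eef_pos: [0.5639, 0.032, 0.4008]
tool_rot: [0.0, 0.999, -0.04, 0.001]
contact_force: [0.4, 0.8, -0.6]
grip_width: 0.0641
grasp_force: 8.0
t: 12.6
eef_pos: [0.5599, 0.0323, 0.3802]
tool_rot: [-0.0, 0.999, -0.04, 0.0]
contact_force: [0.9, 0.3, 0.6]
grip_width: 0.064
grasp_force: 8.0
t 12.6 grasp [0.56   0.0323 0.2002] yaw -4.57 z [ 0.  0. -1.] w 0.064 gf 8.0 F [0.9 0.3 0.6]
scene pix 1409 facing hist (deg of tilt of normal about y) {-50: 5, -20: 7, -10: 48, 0: 90, 10: 91, 20: 56, 30: 34, 40: 11}
  median tilt 13.3 n 334 at along/z 0.594 0.158
  side wall 697 V 0.1021 ((589.0789794921875, 176.78517150878906), (86.19961547851562, 168.53578186035156), 77.90437316894531) hull [[679.0, 202.0], [561.0, 227.0], [512.0, 189.0], [501.0, 159.0], [602.0, 134.0], [674.0, 179.0]]
```

```bash
python3 -m crank '{"linear":[[0,0,0.4],[0,0,0.8],[0,0,1.2],[0,0,1.6],[0,0,1.9]],"twist":[0,0,0,0,0]}'; python3 -m crank '{"linear":[[0,0,0.2],[0,0,0.2]],"twist":[0,0]}'; python3 d.py;python3 tilt.py 2>/dev/null|head -3
```

```text
t: 13.2
eef_pos: [0.5592, 0.0325, 0.3609]
tool_rot: [-0.0, 0.999, -0.04, -0.002]
contact_force: [-4.6, -0.1, 3.2]
grip_width: 0.064
grasp_force: 8.0
t: 13.4
eef_pos: [0.5591, 0.0324, 0.3585]
tool_rot: [-0.0, 0.999, -0.04, -0.002]
contact_force: [-4.8, 0.7, 0.9]
grip_width: 0.0638
grasp_force: 8.0
t 13.4 grasp [0.5584 0.0325 0.1785] yaw -4.57 z [-0.004  0.    -1.   ] w 0.0638 gf 8.0 F [-4.8  0.7  0.9]
scene pix 1234 facing hist (deg of tilt of normal about y) {-90: 10, -50: 11, -20: 24, -10: 99, 0: 80, 10: 43, 20: 17, 30: 6, 60: 5, 70: 5, 80: 6}
  median tilt 4.7 n 249 at along/z 0.645 0.203
  side wall 599 V 0.1021 ((583.4884033203125, 164.62637329101562), (175.3080596923828, 79.45684814453125), 3.1782498359680176) hull [[669.0, 204.0], [533.0, 198.0], [502.0, 150.0], [500.0, 127.0], [575.0, 124.0], [636.0, 147.0], [667.0, 180.0]]
```

```bash
python3 -m crank '{"linear":[[-0.2,0,0],[-0.2,0,0]],"twist":[0,0]}' 0 4;python3 -m crank '{"linear":[[0,0,0],[0,0,0],[0,0,0],[0,0,0],[0,0,0]],"twist":[0,0,0,0,0]}' 1; python3 d.py;python3 look.py e1 240 480 130 300; python3 tilt.py 2>/dev/null
```

```text
t: 13.7
eef_pos: [0.5577, 0.0325, 0.3592]
tool_rot: [0.0, 0.999, -0.04, 0.0]
contact_force: [-0.9, -0.1, -2.1]
grip_width: 0.0639
grasp_force: 4.0
t: 14.2
eef_pos: [0.5579, 0.0325, 0.3596]
tool_rot: [0.0, 0.999, -0.04, 0.0]
contact_force: [0.8, 0.4, -0.6]
grip_width: 0.094
grasp_force: 0.0
t 14.2 grasp [0.558  0.0324 0.1796] yaw -4.57 z [ 0. -0. -1.] w 0.094 gf 0.0 F [ 0.8  0.4 -0.6]
scene 1295 hull (along,z) mm [[667, 207], [587, 274], [500, 162], [394, -2], [630, 140], [666, 180]] y 0.027 0.184
top 5 hull (along,z) mm [[527, 359], [583, 123]] y 0.048 0.058
scene pix 1303 facing hist (deg of tilt of normal about y) {-90: 8, -50: 9, -20: 31, -10: 77, 0: 60, 10: 29, 20: 15, 30: 6, 70: 8, 80: 14}
  median tilt 2.8 n 193 at along/z 0.645 0.203
  side wall 617 V 0.083 ((583.7811889648438, 161.1056365966797), (170.37176513671875, 83.05769348144531), 3.89204478263855) hull [[665.0, 205.0], [539.0, 197.0], [499.0, 156.0], [501.0, 122.0], [555.0, 118.0], [596.0, 123.0], [637.0, 147.0], [665.0, 180.0]]
top pix 5 facing hist (deg of tilt of normal about y) {}
  median tilt nan n 0 at along/z nan nan
```

View pics/e1.png

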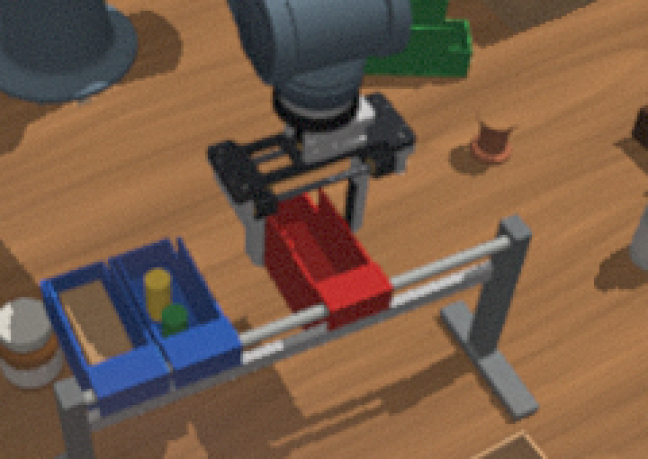

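The picture shows the red bin hanging level on the rail at (325,270), about 85 mm left of the blue bins (235,350), with the fingers open. I go up, close, and come down at its left side near the back.

```bash
python3 -m crank '{"linear":[[0,0,-1.5],[0,0,-4],[0,0,-7],[0,0,-9],[0,0,-9]],"twist":[0,0,0,0,0]}' >/dev/null;python3 -m crank '{"linear":[[1,-1.5,0],[3,-4,0],[5,-7,0],[5.8,-7,0],[5.8,-7,0]],"twist":[0,0,0,0,0]}' 0 10; python3 d.py .621 .097 .189 -4.6
```

```text
t: 15.4
eef_pos: [0.6219, 0.0984, 0.4474]
tool_rot: [0.0, 0.999, -0.039, -0.002]
contact_force: [0.1, 0.2, -0.4]
grip_width: 0.0576
grasp_force: 0.0
t 15.4 grasp [0.6213 0.0984 0.2674] yaw -4.5 z [-0.003 -0.    -1.   ] w 0.0576 gf 0.0 F [ 0.1  0.2 -0.4]
shift cm [0.   0.14 7.84] twist 0.1
```

```bash
python3 -m crank '{"linear":[[0,0,0],[0,0,0],[0,0,0],[0,0,0],[0,0,0]],"twist":[0,0,0,0,0]}' >/dev/null;python3 -m crank '{"linear":[[0,0,2],[0,0,4],[0,0,6],[0,0,7.7],[0,0,7.7]],"twist":[0,0,0,0,0]}'; python3 -m crank '{"linear":[[0,0.7,0],[0,1.4,0],[0,2.0,0],[0,2.5,0],[0,3,0]],"twist":[0,0,0,0,0]}'; python3 d.py; python3 tilt.py 2>/dev/null
```

```text
t: 16.4
eef_pos: [0.6205, 0.0975, 0.3695]
tool_rot: [0.0, 0.999, -0.04, -0.003]
contact_force: [-0.8, 0.3, 0.6]
grip_width: 0.0006
grasp_force: 0.0
t: 16.9
eef_pos: [0.619, 0.0675, 0.3735]
tool_rot: [-0.001, 0.999, -0.04, 0.001]
contact_force: [0.5, 3.0, 1.9]
grip_width: 0.0006
grasp_force: 1.7
t 16.9 grasp [0.6193 0.0677 0.1935] yaw -4.59 z [ 0.002  0.002 -1.   ] w 0.0006 gf 1.7 F [0.5 3.  1.9]
scene pix 1187 facing hist (deg of tilt of normal about y) {-90: 6, -50: 8, -20: 36, -10: 54, 0: 60, 10: 32, 20: 13, 30: 5, 70: 6, 80: 17}
  median tilt 5.1 n 169 at along/z 0.644 0.203
  side wall 519 V 0.0393 ((583.295166015625, 161.1090545654297), (171.29466247558594, 83.13265991210938), 2.7730534076690674) hull [[667.0, 198.0], [655.0, 206.0], [543.0, 201.0], [503.0, 161.0], [500.0, 121.0], [553.0, 118.0], [601.0, 128.0], [667.0, 184.0]]
top pix 574 facing hist (deg of tilt of normal about y) {-40: 5, -30: 19, -20: 25, -10: 24, 0: 37, 10: 24, 20: 18, 60: 22, 70: 17}
  median tilt 9.0 n 108 at along/z 0.552 0.123
  side wall 180 V 0.0501 ((548.6537475585938, 191.01002502441406), (116.51760864257812, 173.59432983398438), 14.939312934875488) hull [[518.0, 119.0], [627.0, 122.0], [583.0, 290.0], [497.0, 167.0], [508.0, 125.0]]
```

```bash
python3 -m crank '{"linear":[[0,0.8,0],[0,1.6,0],[0,2.4,0],[0,3.2,0],[0,4,0]],"twist":[0,0,0,0,0]}'; python3 -m crank '{"linear":[[0,0.6,0],[0,1.2,0],[0,1.8,0],[0,2.4,0],[0,2.6,0]],"twist":[0,0,0,0,0]}'; python3 d.py; cat > gap.py <<'E'
from h import *
e=np.array([np.cos(np.radians(-4.6)),np.sin(np.radians(-4.6))]);n=np.array([-e[1],e[0]])
for nm in('scene','top'):
    s=vision.snapshot(nm);P=pts(s);m=masks(s);U=P[...,:2]@e;V=P[...,:2]@n;Z=P[...,2]
    R=m['red']&(Z>.198)&(Z<.215)&(U>.63)&(U<.68);B=m['blue']&(Z>.198)&(Z<.215)&(U>.63)&(U<.68)
    print(nm,'red lip V',np.percentile(V[R],[1,99]).round(4) if R.sum()>5 else R.sum(),'blue lip V',np.percentile(V[B],[1,99]).round(4) if B.sum()>5 else 0)
    A=m['red']&(Z>.19)&(Z<.215)&(U>.5)&(U<.7)&(abs(V)<.2)
    if A.sum()>50: print('  red top',rect(P[A]),'zmed lip',np.median(Z[R]) if R.sum() else 0)
E
python3 gap.py
```

```text
t: 17.5
eef_pos: [0.6157, 0.0272, 0.3727]
tool_rot: [-0.0, 0.999, -0.04, 0.0]
contact_force: [0.8, 4.3, 4.1]
grip_width: 0.0002
grasp_force: 2.3
t: 18.0
eef_pos: [0.6136, 0.0014, 0.3726]
tool_rot: [-0.0, 0.999, -0.04, 0.0]
contact_force: [1.2, 5.2, 4.5]
grip_width: 0.0006
grasp_force: 2.5
t 18.0 grasp [0.6136 0.0014 0.1926] yaw -4.6 z [ 0.  0. -1.] w 0.0006 gf 2.5 F [1.2 5.2 4.5]
scene red lip V [-0.0268  0.0337] blue lip V [-0.1721 -0.0441]
  red top (array([597.8, -43.9]), array([ 63.7, 138.2]), 85.74) zmed lip 0.20439062249056483
top red lip V [-0.0084  0.0242] blue lip V [-0.1677 -0.0438]
```

```bash
python3 -m crank '{"linear":[[0,0.4,0],[0,0.8,0],[0,1.2,0],[0,1.3,0],[0,1.3,0]],"twist":[0,0,0,0,0]}'|grep -E "eef|cont"; python3 gap.py; python3 -m crank '{"linear":[[0,0.1,0],[0,0.2,0],[0,0.2,0]],"twist":[0,0,0]}'|grep -E "eef|cont"
```

```text
eef_pos: [0.6124, -0.0115, 0.3722]
contact_force: [0.5, 1.4, 1.0]
scene red lip V [-0.0391  0.0213] blue lip V [-0.1635 -0.0446]
  red top (array([595.2, -56.9]), array([ 62.5, 141.5]), 85.39) zmed lip 0.20429193650309674
top red lip V [-0.0227  0.0102] blue lip V [-0.1674 -0.0577]
eef_pos: [0.6122, -0.0126, 0.3722]
contact_force: [1.2, 4.8, 0.1]
```

```bash
for i in 1 2; do python3 -m crank '{"linear":[[0,0.1,0],[0,0.2,0],[0,0.2,0]],"twist":[0,0,0]}'|grep -E "eef|cont"; done; python3 gap.py
```

```text
eef_pos: [0.6121, -0.0134, 0.3722]
contact_force: [1.5, 11.2, -0.1]
eef_pos: [0.612, -0.0141, 0.3722]
contact_force: [2.9, 18.0, 1.4]
scene red lip V [-0.0394  0.0194] blue lip V [-0.1609 -0.044 ]
  red top (array([594.5, -57.1]), array([ 62.4, 143. ]), 85.0) zmed lip 0.2043102802471316
top red lip V [-0.0251  0.0076] blue lip V [-0.1673 -0.0598]
```

The force has risen to 18 N without further motion, so the bin touches the blue ones. I back off sideways, go up and away, then look.

```bash
python3 -m crank '{"linear":[[0,-0.4,0],[0,-1,0],[0,-2,0],[0,-3,0],[0,-3,0]],"twist":[0,0,0,0,0]}'|grep -E "eef|cont"; python3 -m crank '{"linear":[[0,0,-2],[0,0,-5],[0,0,-9],[0,0,-12],[0,0,-12]],"twist":[0,0,0,0,0]}'|grep -E "eef|cont"; python3 -m crank '{"linear":[[0,-4,0],[0,-9,0],[0,-14,0],[0,-18,0],[0,-18,0]],"twist":[0,0,0,0,0]}'|grep -E "t:|eef|cont"; python3 gap.py;python3 tilt.py 2>/dev/null; python3 look.py f1 200 440 130 300
```

```text
eef_pos: [0.6145, 0.0139, 0.3725]
contact_force: [-0.2, 0.6, 1.4]
eef_pos: [0.6149, 0.0127, 0.4986]
contact_force: [0.9, 0.6, -0.0]
t: 21.2
eef_pos: [0.6283, 0.1963, 0.4905]
tool_rot: [-0.0, 0.999, -0.037, -0.001]
contact_force: [-0.4, 0.2, 0.0]
scene red lip V [-0.0391  0.0203] blue lip V [-0.1711 -0.0446]
  red top (array([595.8, -57.5]), array([ 62.3, 139.6]), 85.98) zmed lip 0.20459494023326485
top red lip V [-0.0358  0.0241] blue lip V [-0.1678 -0.0402]
  red top (array([593.1, -53.6]), array([ 61.3, 139.7]), 85.37) zmed lip 0.20557525906576168
scene pix 1045 facing hist (deg of tilt of normal about y) {-90: 7, -20: 44, -10: 81, 0: 70, 10: 30, 20: 15, 80: 9}
  median tilt 2.6 n 202 at along/z 0.64 0.203
  side wall 321 V 0.0181 ((579.4942626953125, 162.10629272460938), (164.84133911132812, 80.5167236328125), 4.730003833770752) hull [[659.0, 204.0], [531.0, 198.0], [500.0, 160.0], [500.0, 122.0], [573.0, 123.0]]
top pix 1399 facing hist (deg of tilt of normal about y) {-90: 80, -80: 14, -70: 13, -60: 7, -50: 5, -40: 12, -30: 50, -20: 66, -10: 75, 0: 70, 10: 77, 20: 35, 30: 10, 60: 31, 70: 12, 80: 39}
  median tilt 8.7 n 271 at along/z 0.592 0.125
  side wall 319 V 0.0148 ((581.583251953125, 100.00286102294922), (167.50430297851562, 215.9874725341797), 1.3042017221450806) hull [[668.0, -6.0], [663.0, 205.0], [645.0, 209.0], [527.0, 201.0], [497.0, 168.0], [521.0, 3.0]]
scene 1040 hull (along,z) mm [[667, 206], [528, 198], [498, 163], [500, 120], [574, 119], [665, 178]] y -0.042 0.022
top 1402 hull (along,z) mm [[669, 1], [662, 209], [638, 214], [527, 201], [496, 169], [522, 2], [615, -7]] y -0.038 0.028
```

View pics/f1.png

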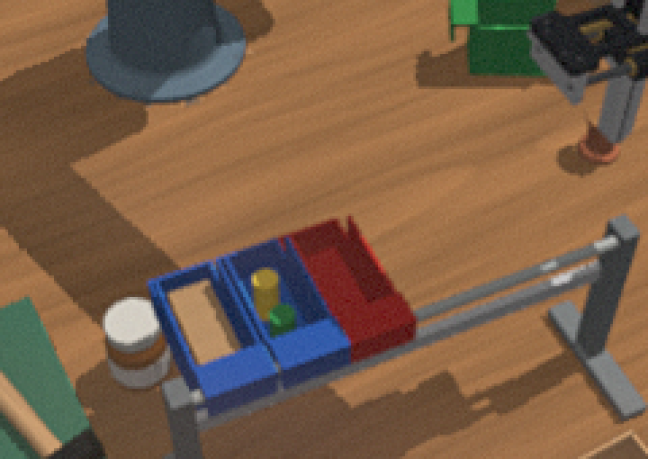

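The picture shows the red bin (355,290) hanging level, side against the blue bins (edge at (330,320)), with the gripper clear of everything. The measurements agree: front underside at z 120 mm, wall tops at 200, lip at 206, yaw within 1°. I hand it in.

```bash
python3 -c "
from cell import ctrl
print(ctrl.finish_job())"
```

```text
the job is handed in; nothing more can be done
None
```

I hooked the red bin over the rail with its front tipped up about 28°, swung it down under control, pushed it against the blue bins and let go; the job is handed in (verdict not shown), and my last look showed it level and touching, with the gripper clear.

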